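# Load two tee jigs for tacking

### The job

Set up two tee joints for tacking with the bars in copper-coloured primer: in each blue jig lay the flat strip of its length down on the plate between the forks and dowels, then stand the rib of its length on edge on top of that strip, its ends down in the two forks and about flush with the forks' outer faces. The long strip and long rib go in the long jig, the short ones in the short jig; leave the bare dark scaly pieces and the finished tee where they lie.

Things in the scene. Friction and masses are not known exactly. Their poses are not given: they have to be found in the camera images.
- long_jig: Longer fixed blue jig, plate 154 x 100 x 12 mm, length along x; origin: underside centre. Dark fork at each end, inner faces 110 mm apart, outer 134; central slots 20 wide, flaring above z 37 to 40 at their top, z 50. Strip lies on the plate, centred, underside at z 12, between forks and 7 mm dowels (x +-45, y +-30, tops z 26). Rib stands on it, underside at z 20.
- short_jig: Shorter fixed blue jig, plate 124 x 100 x 12 mm, length along x; origin: underside centre. Dark fork at each end, inner faces 80 mm apart, outer 104; central slots 20 wide, flaring above z 37 to 40 at their top, z 50. Strip lies on the plate, centred, underside at z 12, between forks and 7 mm dowels (x +-30, y +-30, tops z 26). Rib stands on it, underside at z 20.
- long_strip: Flat bar in matt copper-brown primer, the longer of the two: 100 x 45 x 8 mm, loose, lying flat. Origin: centre of its underside; x along the length, z up. Steel, about 0.28 kg; grip it across the 45 mm width at mid-length.
- short_strip: Flat bar in matt copper-brown primer, the shorter of the two: 70 x 45 x 8 mm, loose, lying flat. Origin: centre of its underside; x along the length, z up. Steel, about 0.2 kg; grip it across the 45 mm width at mid-length.
- long_rib: Bar in matt copper-brown primer, the longer of the two: 134 mm long, 15 mm thick, 40 mm high, loose, standing on its long edge. Origin: centre of its underside; x along the length, y across the 15 mm, z up. Steel, about 0.63 kg; grip it across the 15 mm at mid-length.
- short_rib: Bar in matt copper-brown primer, the shorter of the two: 104 mm long, 15 mm thick, 40 mm high, loose, standing on its long edge. Origin: centre of its underside; x along the length, y across the 15 mm, z up. Steel, about 0.49 kg; grip it across the 15 mm at mid-length.
- scaly_rib: Bare dark bar with mill scale, 134 x 15 x 40 mm, standing on edge among the primed ones. Not wanted: leave it. Origin: centre of its underside; x along the length.
- scaly_strip: Dark flat test strip, 50 x 100 x 5 mm, lying flat behind the jigs. Not wanted: leave it. Origin: centre of its underside; y along the length.
- welded_tee: Finished practice tee, dark, 50 x 120 mm foot with an upright 43 mm high, lying behind the jigs. Leave it. Origin: centre of its underside; y along the length.
Not all that is in view belongs to the job. What is shaped like the short_strip but pink or turquoise is not meant.

How it is judged:
By the outcome, as a careful person would: the job done as asked, in the order asked, and still so for the second after the job is handed in, with the robot touching nothing.
It also fails if it takes over 99 s, if anything falls off the work surface, if the arm or the gripper's body presses on something with over 40 N, if the wrist force passes 120 N, or if a joint passes its speed limit or range.

### The arm

A 6-joint arm with a two-finger parallel gripper is mounted at the origin on the work surface; the furniture and walls round the work are solid. World frame = base frame: x ahead of the robot, y to its left, z up, the work surface at z = 0. Lengths are in m, angles in rad, forces in N, time in s.
With the tool pointing down it reaches from about 0.225 to 0.875 m from the base axis. Payload 3.4 kg.
Tool frame: the origin (TCP) lies at the very end of the fingers, on their centre line; the grasp point (between the pads) lies 19 mm behind it; z points along the fingers, y is the line along which they close (so a half turn about z gives the same grasp; the last joint's range is limited). The gripper opens to 85 mm and grips with 20 to 120 N. Pads are 22 mm wide; open, the fingers measure 114 mm over their backs; the gripper's body (76 mm by 85 mm) begins 54 mm behind the grasp point. The pads swing forward as they close: fully open they stand 13 mm farther back than shut.
Start: joints at [1.019, 0.276, 1.505, -0, 1.361, -0.121], TCP at [0.24, 0.522, 0.231] pointing down, gripper open.
Joint ranges: [-2.89, 2.89], [-0.75, 2.08], [0.22, 2.7], [-1.18, 4.32], [0.11, 2.71], [-2.7, 2.7]. Speed limits (rad/s): [2.57, 2.57, 3.14, 3.14, 3.14, 3.14].

### API

Orientations are given as a unit quaternion [w, x, y, z].
In Python, from rig import manip gives the robot as it stands. The module is installed in compiled form; this text tells all that it offers.
- The arm moves only by the tool play_rows, never from a script. Its argument "motion" is a list of rows, each a list of 5 numbers: the shift along the tool's x, y, z in units of 40 mm (1.0 is 40 mm), then the turn about the tool's z in units of 10 degrees (1.0 is 10 degrees), then the finger opening in mm, from 0 to 85.4. A call has 1 to 5 rows; each row is the pose to reach, as a shift and turn from the pose commanded when the call began, along the tool's axes at that moment; what a row does not reach only later rows make up. A row lasts 1/8 s, in which the tool goes at most 62.5 mm and 10.7 degrees, less where a joint would pass 70% of its speed; a pose out of reach is approached as far as the arm can. A call with a gripper value outside its range is refused whole. The fingers move at their own pace and stop on an object; "newtons" is the grip in N (left out, the last holds). Time passes only in rows, so rows that repeat a pose let the fingers close. It gives the time, the measured TCP pose, the force, the opening and the grip force at its end, in the units of the state.
- manip.get_state(): the state, without advancing time (a new reading comes with each control period).
- manip.get_image(name): name is "scene" or "top" or "wrist"; returns a dict with "img" (480x640x3 uint8, red, green, blue), "range_z" (480x640 float32, m along the optical axis (not along the pixel's ray), 0 where there is no reading), "fx", "fy", "cx", "cy" (pixels), "R" (3x3) and "t" (3): a world point X has camera coordinates R X + t. Camera axes: x right, y down, z forward; pixel columns grow to the right and rows downward; lengths in m; the calibration is good to about 2 mm. A picture is of the moment at which its call begins.
- manip.sign_off(): hands the job in; it is judged then, once.
The state is a dict: "clock": time; "qpos": joint angles; "qd": joint speeds; "effort": joint torques, N m; "position": TCP position; "ee_rot": TCP orientation; "contact_force": force on the tool from outside, world axes, zero at the start; "moment": the same for the moment, N m; "width": finger opening in m; "gripper_force": force on a finger pad.
Only numpy, scipy, OpenCV 4.12 (cv2) and the standard library are available. Lean on these libraries where they do the work, as an engineer would, in place of code of your own. Each camera call takes 0.05 s, during which the arm holds its last target. There are 200 camera calls.

## Working session

There is one attempt and no reset: what is moved stays moved. The work goes in short steps, Python scripts to look and compute and a tool call to move; the robot and the scene stay as the last step left them, time stands still between calls to the robot, and variables do not carry over. Pictures are saved under pics/ and viewed, at most 14 in all, crops included, and the job is handed in when it is done.

Besides the shell and the picture viewer there is one more tool, called by a JSON object that holds its "name" and its "arguments". play_rows: Moves the arm, as the interface text tells. Its arguments: {"type":"object","properties":{"motion":{"type":"array","items":{"type":"array","items":{"type":"number"}}},"newtons":{"type":"number"}},"required":["motion"]}

```bash
mkdir -p pics; ls
python3 - <<'E'
from rig import manip
import cv2,numpy as np
for n in("top","scene"):
    d=manip.get_image(n); cv2.imwrite(f"pics/{n}0.png",d["img"][:,:,::-1])
    np.savez(f"{n}0.npz",**d); print(n,d["fx"],d["cx"],d["cy"],np.round(d["R"],3).tolist(),np.round(d["t"],3))
print(manip.get_state())
E
```

```text
pics
top 516.816831091959 327.9427834301258 242.98382289015956 [[-0.005, -1.0, -0.027], [-0.986, 0.01, -0.169], [0.169, 0.026, -0.985]] [0.133 0.56  1.011]
scene 439.8167629304082 316.74334750101156 245.46957749810468 [[0.531, -0.848, -0.005], [-0.649, -0.403, -0.645], [0.545, 0.346, -0.764]] [-0.219  0.456  0.765]
{'clock': 0.1, 'qpos': array([ 1.01899455e+00,  2.76537198e-01,  1.50592976e+00, -4.98633820e-06,
        1.36069571e+00, -1.20986743e-01]), 'qd': array([-0.00057193, -0.0015627 , -0.00242482,  0.00158168, -0.0009665 ,
       -0.00088178]), 'effort': array([ 3.73420946e-03, -4.17697942e+01, -2.46406782e+01, -4.10246344e-05,
        5.82386725e-03, -2.15097793e-05]), 'position': array([0.23989947, 0.52209162, 0.23055369]), 'ee_rot': array([-2.56817818e-04,  2.13744969e-01,  9.76889181e-01, -7.41811730e-04]), 'contact_force': array([-0.45322198,  0.02373595, -0.23289406]), 'moment': array([-0.05560565, -0.01147234,  0.06063279]), 'gripper_force': 0.0, 'width': 0.08572898179720213}
```

View pics/top0.png

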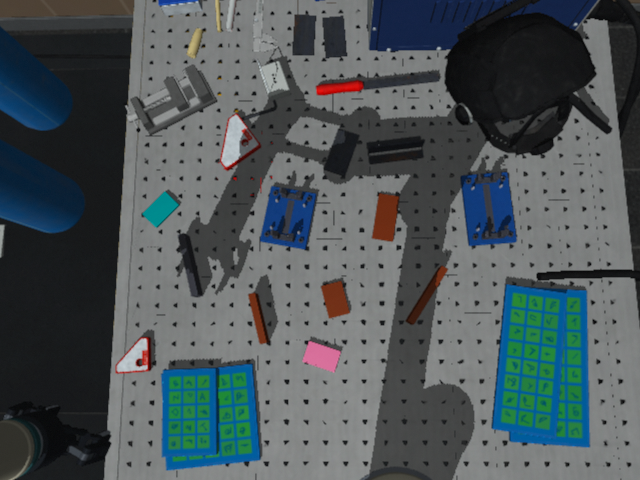

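View pics/scene0.png

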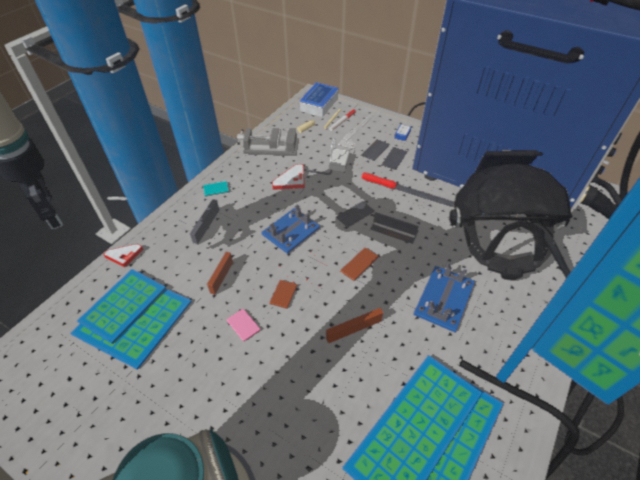

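The top view shows the long jig at (489,207), short jig at (289,216), long strip (386,216), short strip (336,299), short rib (259,318) and long rib (427,294). The scene view agrees.

```bash
cat > h.py <<'E'
import numpy as np, cv2
from scipy.spatial.transform import Rotation as Rn
def masks(img):
    h=cv2.cvtColor(np.ascontiguousarray(img),cv2.COLOR_RGB2HSV)
    cop=cv2.inRange(h,(3,130,40),(14,225,255))
    blu=cv2.inRange(h,(105,120,40),(122,255,255))
    return cop,blu
def ray(d,uv,z):
    uv=np.atleast_2d(uv).astype(float)
    c=np.c_[(uv[:,0]-d["cx"])/d["fx"],(uv[:,1]-d["cy"])/d["fy"],np.ones(len(uv))]
    w=c@d["R"]; o=-d["R"].T@d["t"]
    s=(z-o[2])/w[:,2]
    return (o+w*s[:,None])
def rect(P):
    (c,s,a)=cv2.minAreaRect((P[:,:2]*1000).astype(np.float32))
    if s[0]<s[1]: s=(s[1],s[0]); a+=90
    return np.round(c,1),np.round(s,1),round((a+90)%180-90,1)  # angle of long axis from x
def cloud(d):
    v,u=np.mgrid[:480,:640]; z=d["range_z"]
    c=np.stack([(u-d["cx"])/d["fx"]*z,(v-d["cy"])/d["fy"]*z,z],-1)
    return (c-d["t"])@d["R"]
def blobs(m,amin=80):
    n,l,s,c=cv2.connectedComponentsWithStats(m)
    return [(l==i) for i in range(1,n) if s[i,4]>amin]
def tool(st):
    w,x,y,z=st["ee_rot"]; return Rn.from_quat([x,y,z,w]).as_matrix()
E
python3 - <<'E'
from h import *
d=dict(np.load("top0.npz")); C=cloud(d); cop,blu=masks(d["img"])
for nm,m in(("cop",cop),("blu",blu)):
    for b in blobs(m,150):
        v,u=np.nonzero(b)
        if v.mean()<130: continue
        Z=C[b][:,2]; zt=np.percentile(Z,90)
        zz=.012 if nm=="blu" else (.04 if zt>.025 else .008)
        P=ray(d,np.c_[u,v],zz)
        Pt=C[b][Z>zt-.008]
        print(nm,int(u.mean()),int(v.mean()),len(u),"ztop",round(zt,4),"ray",*rect(P),"| cloud",*rect(Pt))
E
```

```text
cop 385 216 925 ztop 0.0102 ray [623.9   5.6] [100.1  45.4] -9.1 | cloud [524.   34.3] [310.4  53. ] -15.4
cop 427 294 479 ztop 0.0419 ray [454.7 -71.8] [133.6  16. ] -33.2 | cloud [421.4 -19.5] [246.1  63.5] -57.2
cop 334 298 697 ztop 0.0102 ray [448.9 116.2] [69.4 44.6] 13.5 | cloud [432.2 111.9] [103.8  44.5] 14.8
cop 257 317 373 ztop 0.0417 ray [409.6 273.2] [102.7  15.8] 15.1 | cloud [410.2 274.2] [101.1  15.4] 14.8
blu 41 194 2661 ztop -0.3988 ray [685.2 771.5] [233.4 140.9] 70.6 | cloud [593.9 632.9] [1137.9  130.2] 61.7
blu 487 209 2569 ztop 0.0145 ray [ 639.2 -212.2] [155.7 101.4] 3.9 | cloud [566.4 -68.1] [469.4 176.2] -63.0
blu 288 218 1948 ztop 0.0144 ray [624.9 215.4] [124.6 100.6] -10.7 | cloud [533.3 198.5] [334.7 134.8] 10.7
```

```bash
cat > plan.py <<'E'
# usage: plan.go([(x,y,z mm,yaw deg)|None keeps yaw,...]) prints shift/turn per call, chained with rounding, from the state (or the saved commanded pose)
from h import *
from rig import manip
def go(wps, start=None):
    st=manip.get_state(); R=tool(st)
    p=st["position"]*1000; yaw=np.degrees(np.arctan2(R[1,0],R[0,0]))
    if start: p,yaw=np.array(start[:3],float),start[3]
    print("now",np.round(p,1),round(yaw%360,1),"w",round(st["width"]*1000,1),"F",np.round(st["contact_force"],1))
    for x,y,z,a in wps:
        c,s=np.cos(np.radians(yaw)),np.sin(np.radians(yaw))
        A=np.array([[c,s,0],[s,-c,0],[0,0,-1]])   # columns: tool x,y,z (pointing down)
        d=np.round(A.T@(np.array([x,y,z])-p)/40,2)
        t=round(-((a-yaw+180)%360-180)/10,2)
        p=p+A@d*40; yaw=yaw-10*t
        print("->",(x,y,z,a),"shift",d,"turn",t,"rows>=",round(max(np.linalg.norm(d)/1.56,abs(t)/1.07),1))
E
python3 - <<'E'
from h import *
d=dict(np.load("top0.npz")); C=cloud(d).reshape(-1,3)
for c in((.639,-.212),(.625,.215),(.624,.006),(.455,-.072),(.449,.116),(.41,.273)):
    r=np.hypot(C[:,0]-c[0],C[:,1]-c[1]); print(c,[round(C[(r>a-.03)&(r<a),2].max(),3) for a in(.1,.13,.16,.19,.22,.25)])
import plan
plan.go([(624,5.6,200,170.9),(624,5.6,200,170.9),(624,5.6,1,170.9),(624,5.6,200,170.9)])
E
```

```text
(0.639, -0.212) [np.float64(0.054), np.float64(0.182), np.float64(0.203), np.float64(0.213), np.float64(0.219), np.float64(0.223)]
(0.625, 0.215) [np.float64(0.016), np.float64(0.005), np.float64(0.01), np.float64(0.043), np.float64(0.045), np.float64(0.046)]
(0.624, 0.006) [np.float64(0.006), np.float64(0.009), np.float64(0.046), np.float64(0.053), np.float64(0.054), np.float64(0.162)]
(0.455, -0.072) [np.float64(0.005), np.float64(0.006), np.float64(0.022), np.float64(1.094), np.float64(0.055), np.float64(0.036)]
(0.449, 0.116) [np.float64(0.009), np.float64(0.014), np.float64(0.054), np.float64(0.056), np.float64(0.053), np.float64(0.053)]
(0.41, 0.273) [np.float64(0.011), np.float64(0.013), np.float64(0.043), np.float64(1.094), np.float64(0.044), np.float64(0.044)]
now [239.9 522.1 230.6] 155.3 w 85.7 F [-0.5  0.  -0.2]
-> (624, 5.6, 200, 170.9) shift [-14.12  -7.72   0.76] turn -1.56 rows>= 10.3
-> (624, 5.6, 200, 170.9) shift [ 0. -0.  0.] turn 0.0 rows>= 0.0
-> (624, 5.6, 1, 170.9) shift [ 0.   -0.    4.98] turn 0.0 rows>= 3.2
-> (624, 5.6, 200, 170.9) shift [ 0.   -0.   -4.98] turn 0.0 rows>= 3.2
```

{"name": "play_rows", "arguments": {"motion": [[-1.0,-0.55,0,0,85],[-2.18,-1.19,0,0,85],[-3.36,-1.83,0,0,85],[-4.54,-2.47,0,0,85],[-5.72,-3.12,0,0,85]]}}

```text
clock: 0.72
position: [0.3966, 0.312, 0.231]
ee_rot: [-0.0, 0.214, 0.977, -0.0]
contact_force: [0.2, 0.1, -0.3]
width: 0.085
gripper_force: 0.0
```

{"name": "play_rows", "arguments": {"motion": [[-1.2,-0.65,0,0,85],[-2.4,-1.31,0,0,85],[-3.6,-1.97,0,0,85],[-4.8,-2.62,0,0,85],[-6.0,-3.28,0,0,85]]}}

```text
clock: 1.35
position: [0.5599, 0.0926, 0.2309]
ee_rot: [-0.0, 0.214, 0.977, 0.0]
contact_force: [1.5, -0.1, -0.5]
width: 0.0851
gripper_force: 0.0
```

{"name": "play_rows", "arguments": {"motion": [[-1.2,-0.66,0.2,-0.5,70],[-2.2,-1.2,0.5,-1.0,60],[-2.4,-1.32,0.76,-1.56,60],[-2.4,-1.32,0.76,-1.56,60]]}}

```text
clock: 1.85
position: [0.6238, 0.0052, 0.1991]
ee_rot: [-0.002, 0.081, 0.997, 0.0]
contact_force: [-0.7, 0.1, -0.2]
width: 0.0603
gripper_force: 0.0
```

Run:
```python
from h import *
from rig import manip
import plan
plan.go([(624,5.6,200,170.9)])
d=manip.get_image("wrist"); cv2.imwrite("pics/w1.png",d["img"][:,:,::-1])
cop,_=masks(d["img"])
for b in blobs(cop,300):
    v,u=np.nonzero(b); print(int(u.mean()),int(v.mean()),*rect(ray(d,np.c_[u,v],.008)))
t=dict(np.load("top0.npz")); C=cloud(t).reshape(-1,3)
m=(C[:,2]>.06)&(np.hypot(C[:,0]-.639,C[:,1]+.212)<.15); print(np.round(C[m][::25],3))
```

```text
now [623.8   5.2 199.1] 170.8 w 60.3 F [-0.7  0.1 -0.2]
-> (624, 5.6, 200, 170.9) shift [-0.    0.01 -0.02] turn -0.01 rows>= 0.0
178 54 [465.5 -90.2] [100.3  15.4] -33.6
421 17 [465.7 122.8] [44.6 37.3] -76.8
325 217 [625.5  11.3] [97.3 38.5] -10.0
[[ 0.789 -0.215  0.19 ]
 [ 0.786 -0.24   0.192]
 [ 0.782 -0.233  0.195]
 [ 0.785 -0.214  0.186]
 [ 0.779 -0.256  0.197]
 [ 0.782 -0.235  0.188]
 [ 0.782 -0.213  0.183]
 [ 0.779 -0.257  0.188]
 [ 0.779 -0.233  0.185]
 [ 0.779 -0.207  0.181]
 [ 0.774 -0.249  0.191]
 [ 0.776 -0.222  0.183]
 [ 0.781 -0.199  0.169]
 [ 0.772 -0.239  0.188]
 [ 0.773 -0.213  0.182]
 [ 0.782 -0.195  0.159]
 [ 0.77  -0.233  0.184]
 [ 0.77  -0.21   0.179]
 [ 0.777 -0.196  0.16 ]
 [ 0.778 -0.185  0.153]
 [ 0.779 -0.183  0.147]
 [ 0.773 -0.188  0.154]
 [ 0.776 -0.254  0.116]
 [ 0.773 -0.252  0.103]
 [ 0.784 -0.199  0.066]
 [ 0.768 -0.253  0.101]
 [ 0.769 -0.251  0.081]
 [ 0.764 -0.249  0.072]]
```

View pics/w1.png

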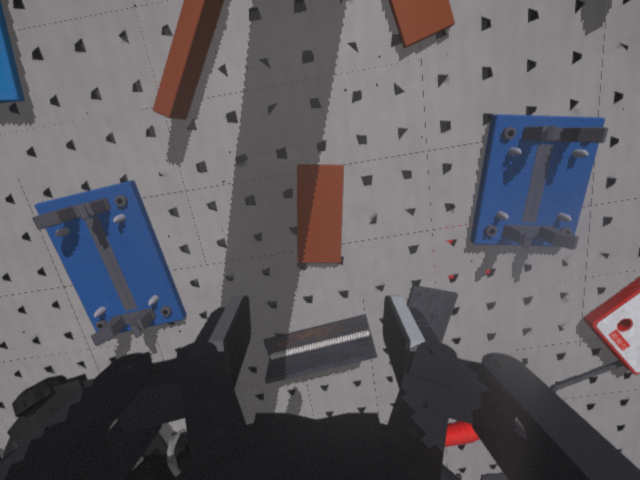

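The wrist picture shows the long strip at (320,214) half in shadow, the long jig at (110,262) and the short jig at (540,180). The copper mask lost the shaded edge, so I'll widen it and measure again.

```bash
sed -i 's/(3,130,40),(14,225,255)/(2,110,25),(15,235,255)/' h.py
python3 - <<'E'
from h import *
from rig import manip
d=manip.get_image("wrist"); np.savez("w1.npz",**d)
cop,blu=masks(d["img"])
h=cv2.cvtColor(np.ascontiguousarray(d["img"]),cv2.COLOR_RGB2HSV); print(h[214,294:350:4].tolist())
for nm,m,z in(("c",cop,.008),("b",blu,.012)):
  for b in blobs(m,300):
    v,u=np.nonzero(b); print(nm,int(u.mean()),int(v.mean()),len(u),*rect(ray(d,np.c_[u,v],z)))
d=dict(np.load("top0.npz")); cop,blu=masks(d["img"])
for b in blobs(cop,200):
    v,u=np.nonzero(b); print("top",int(u.mean()),int(v.mean()),*rect(ray(d,np.c_[u,v],.008)))
E
```

```text
[[173, 12, 87], [7, 117, 76], [6, 122, 75], [6, 119, 75], [7, 147, 118], [7, 141, 119], [7, 145, 120], [7, 143, 121], [7, 145, 120], [7, 144, 119], [8, 142, 120], [6, 134, 122], [0, 13, 140], [171, 12, 143]]
c 177 55 2274 [465.8 -90. ] [101.1  16.9] -33.4
c 419 17 2046 [465.8 122.7] [45.3 37.7] -76.8
c 319 213 3962 [625.1   9.4] [98.3 43.6] -9.6
b 532 175 7943 [626.3 218.7] [121.7  99.1] -10.9
b 114 256 9734 [ 640.8 -206.9] [153.4 102.4] 3.9
top 385 216 [623.9   5.8] [100.7  45.7] -9.1
top 426 294 [456.4 -75.8] [139.8  18.5] -33.5
top 334 298 [449.2 116. ] [69.8 45.1] 13.6
top 258 317 [411.1 276.4] [106.2  20.3] 15.2
```

{"name": "play_rows", "arguments": {"motion": [[0,0.05,1.3,0,62],[0,0.05,2.7,0,62],[0,0.05,4.0,0,62],[0,0.05,4.8,0,62],[0,0.05,4.95,0,62]], "newtons": 80}}

```text
clock: 2.58
position: [0.6229, 0.0092, 0.0014]
ee_rot: [-0.002, 0.079, 0.997, 0.0]
contact_force: [0.4, -0.4, 0.8]
width: 0.0619
gripper_force: 0.0
```

{"name": "play_rows", "arguments": {"motion": [[0,0,0,0,62],[0,0,0,0,40],[0,0,0,0,40],[0,0,0,0,40],[0,0,0,0,40]], "newtons": 80}}

```text
clock: 3.2
position: [0.6263, 0.008, 0.0057]
ee_rot: [0.002, 0.079, 0.997, 0.0]
contact_force: [-0.0, 0.6, 5.6]
width: 0.0409
gripper_force: 42.5
```

Run:
```python
from h import *
from rig import manip
import plan
plan.go([])
d=manip.get_image("wrist"); cop,blu=masks(d["img"]); cv2.imwrite("pics/w2.png",d["img"][:,:,::-1])
for b in blobs(cop,300):
    v,u=np.nonzero(b); print(int(u.mean()),int(v.mean()),len(u),*rect(ray(d,np.c_[u,v],.008)))
```

```text
now [626.3   8.    5.7] 170.9 w 40.9 F [-0.   0.6  5.6]
4 29 630 [500.8 -86.1] [29.8  4.3] -33.2
316 293 18769 [625.    9.4] [100.5  44.5] -9.8
```

View pics/w2.png

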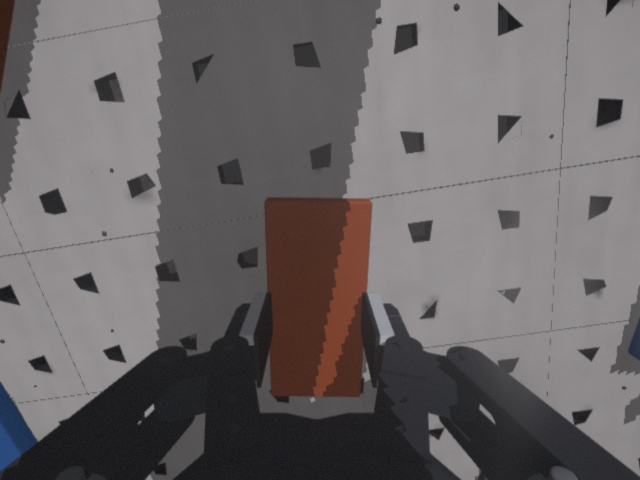

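The picture shows the pads' tips at (262,330) and (375,330), riding on the strip's upper edges, and the opening is below 45 mm. I need to reopen and go lower.

{"name": "play_rows", "arguments": {"motion": [[0,0,-0.3,0,58],[0,0,-0.3,0,58],[0,0,-0.1,0,58],[0,0,0.0,0,58],[0,0,0.0,0,58]], "newtons": 60}}

```text
clock: 3.88
position: [0.6239, 0.0081, 0.0018]
ee_rot: [-0.001, 0.079, 0.997, 0.0]
contact_force: [-0.1, 0.0, 1.2]
width: 0.0579
gripper_force: 0.0
```

{"name": "play_rows", "arguments": {"motion": [[0,0,0.05,0,58],[0,0,0.08,0,58],[0,0,0.1,0,58],[0,0,0.1,0,58]]}}

```text
clock: 4.38
position: [0.6247, 0.008, -0.0011]
ee_rot: [0.0, 0.079, 0.997, 0.0]
contact_force: [1.0, 1.0, 0.0]
width: 0.0579
gripper_force: 0.0
```

{"name": "play_rows", "arguments": {"motion": [[0,0,0.03,0,55],[0,0,0.06,0,55],[0,0,0.06,0,55]]}}

```text
clock: 4.75
position: [0.6246, 0.008, -0.0036]
ee_rot: [-0.0, 0.079, 0.997, 0.0]
contact_force: [0.0, -0.1, 0.1]
width: 0.0553
gripper_force: 0.0
```

{"name": "play_rows", "arguments": {"motion": [[0,0,0,0,48],[0,0,0,0,42],[0,0,0,0,42],[0,0,0,0,42]], "newtons": 80}}

```text
clock: 5.25
position: [0.6256, 0.0079, -0.0017]
ee_rot: [0.001, 0.079, 0.997, -0.0]
contact_force: [-2.3, -0.7, 8.0]
width: 0.043
gripper_force: 60.8
```

{"name": "play_rows", "arguments": {"motion": [[0,0,-0.2,0,38],[0,0,-0.6,0,38],[0,0,-1.2,0,38],[0,0,-1.8,0,38],[0,0,-1.8,0,38]], "newtons": 80}}

```text
clock: 5.88
position: [0.6264, 0.0079, 0.0708]
ee_rot: [0.002, 0.079, 0.997, 0.0]
contact_force: [0.7, -0.5, -2.0]
width: 0.0426
gripper_force: 81.8
```

Run:
```python
from h import *
from rig import manip
import plan
plan.go([])
d=manip.get_image("wrist"); cop,blu=masks(d["img"]); cv2.imwrite("pics/w3.png",d["img"][200:,100:540,::-1])
for b in blobs(cop,300):
    v,u=np.nonzero(b); Z=cloud(d)[b][:,2]; print(int(u.mean()),int(v.mean()),len(u),np.percentile(Z,[10,50,90]),*rect(ray(d,np.c_[u,v],np.median(Z))))
```

```text
now [626.4   7.9  70.8] 170.9 w 42.6 F [ 0.7 -0.5 -2. ]
66 44 7626 [0.01241368 0.03655231 0.04078988] [494.1 -84.3] [54.4 36.4] -34.0
316 300 20424 [0.0800124  0.08076688 0.0815032 ] [624.2   9.3] [100.   44.3] -9.6
```

View pics/w3.png

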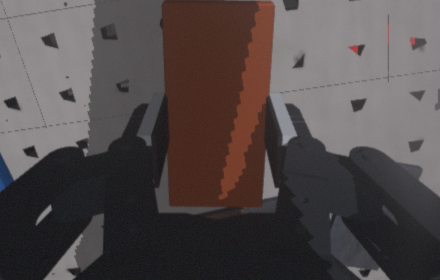

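The strip is held level and centred, with its top at 81 mm. It lies at about (217,105) in the crop.

Run:
```python
import plan
plan.go([(610,-110,180,183.9)],(624.7,7.6,67.4,170.9))
```

```text
now [624.7   7.6  67.4] 170.9 w 42.9 F [-0.3 -0.5 -2.2]
-> (610, -110, 180, 183.9) shift [-0.1  -2.96 -2.82] turn -1.3 rows>= 2.6
```

{"name": "play_rows", "arguments": {"motion": [[0,-0.5,-0.8,0,38],[0,-1.3,-1.7,-0.5,38],[-0.1,-2.2,-2.5,-0.9,38],[-0.1,-2.96,-2.82,-1.3,38],[-0.1,-2.96,-2.82,-1.3,38]]}}

```text
clock: 6.55
position: [0.6097, -0.1117, 0.1812]
ee_rot: [0.0, -0.033, 0.999, -0.0]
contact_force: [0.2, -0.2, -2.6]
width: 0.0425
gripper_force: 82.2
```

```bash
cat > look.py <<'E'
from h import *
from rig import manip
import plan,sys
def corrected(nm):
    d=manip.get_image("wrist"); plan.go([])
    cv2.imwrite(f"pics/{nm}.png",d["img"][:,:,::-1]); np.savez(nm+".npz",**d)
    cop,blu=masks(d["img"]); C=cloud(d)
    for n,m in(("c",cop),("b",blu)):
        for b in blobs(m,400):
            v,u=np.nonzero(b); Z=C[b][:,2]; z=.012 if n=="b" else np.median(Z)
            print(n,int(u.mean()),int(v.mean()),len(u),"z",round(z,4),*rect(ray(d,np.c_[u,v],z)))
corrected(sys.argv[1])
E
python3 look.py w4
```

```text
now [ 609.3 -110.1  180.3] 183.8 w 42.2 F [ 0.2  0.1 -3.1]
c 369 51 2494 z 0.0404 [473.  -80.2] [92.1 14.1] -33.6
c 606 45 5438 z 0.0086 [450.9 117.1] [69.3 48.6] 13.8
c 316 299 20790 z 0.1912 [ 607.6 -110.8] [100.1  44.3] 2.9
b 156 37 487 z 0.012 [ 463.  -257.1] [50.7 24.9] 86.2
b 210 233 10560 z 0.012 [ 640.5 -209.2] [153.1  99. ] 3.7
b 620 254 2871 z 0.012 [622.5 172.2] [119.3  56.3] 19.7
```

View pics/w4.png

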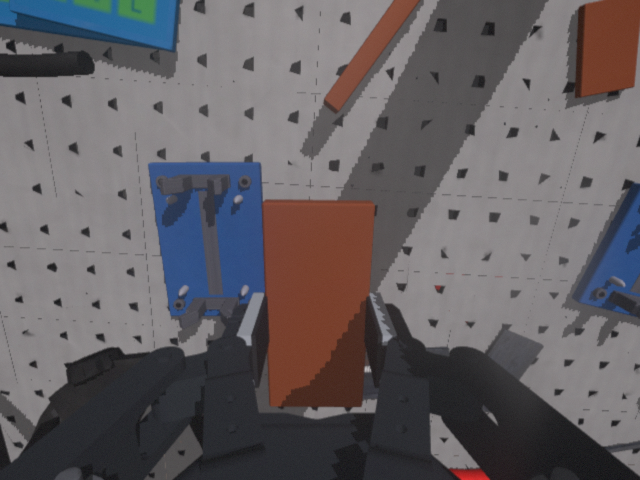

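The picture shows the long jig at (210,240) free of obstacles, with the held strip beside it at (318,300). The jig centre is (640.5,-209.2) at 3.7°.

Run:
```python
import plan
plan.go([(641.5,-209.5,60,184.4),(641.5,-209.5,10,184.4)],None)
```

```text
now [ 609.3 -110.1  180.3] 183.8 w 42.2 F [ 0.2  0.1 -3.1]
-> (641.5, -209.5, 60, 184.4) shift [-0.64 -2.53  3.01] turn -0.06 rows>= 2.6
-> (641.5, -209.5, 10, 184.4) shift [-0.   -0.    1.25] turn -0.0 rows>= 0.8
```

{"name": "play_rows", "arguments": {"motion": [[-0.3,-1.2,0.1,0,38],[-0.64,-2.3,0.8,-0.06,38],[-0.64,-2.53,1.8,-0.06,38],[-0.64,-2.53,2.8,-0.06,38],[-0.64,-2.53,3.01,-0.06,38]]}}

```text
clock: 7.22
position: [0.6392, -0.2062, 0.0559]
ee_rot: [-0.005, -0.039, 0.999, 0.003]
contact_force: [-0.5, -0.2, -2.6]
width: 0.0428
gripper_force: 82.2
```

{"name": "play_rows", "arguments": {"motion": [[0,0,0,0,38],[0,0,0,0,38],[0,0,0,0,38]]}}

```text
clock: 7.6
position: [0.6435, -0.2089, 0.0628]
ee_rot: [0.002, -0.04, 0.999, -0.001]
contact_force: [0.4, -0.2, -2.2]
width: 0.042
gripper_force: 82.2
```

```bash
python3 look.py w5
```

```text
now [ 643.3 -208.9   62.6] 184.5 w 42.2 F [ 0.4  0.  -2.5]
c 565 19 2819 z 0.0295 [ 507.6 -105.3] [42.2 17.9] -66.1
c 316 299 20759 z 0.0728 [ 641.4 -207.9] [100.6  44.3] 3.7
b 319 190 10099 z 0.012 [ 616.  -211.6] [102.7  98.3] 3.8
b 287 186 676 z 0.012 [ 596.1 -227.8] [30.  14.7] -84.0
```

View pics/w5.png

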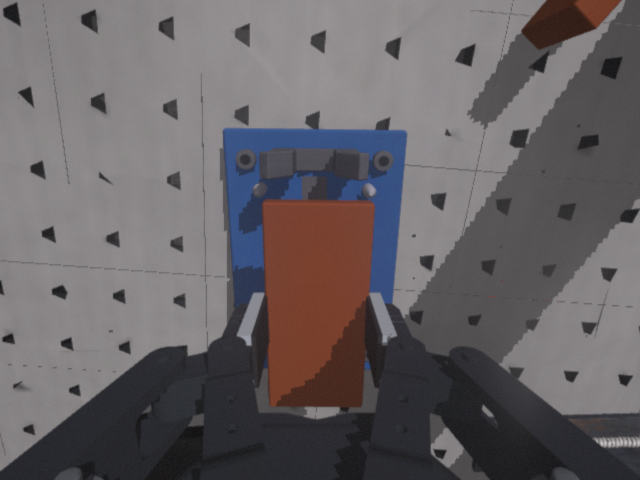

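The strip at (318,300) lines up with the jig below it; its near fork is at (315,162). I'll correct by about 1.3 mm and lower slowly.

{"name": "play_rows", "arguments": {"motion": [[-0.03,-0.03,0.3,0,38],[-0.03,-0.03,0.6,0,38],[-0.03,-0.03,0.85,0,38],[-0.03,-0.03,1.0,0,38],[-0.03,-0.03,1.1,0,38]]}}

```text
clock: 8.28
position: [0.6436, -0.2098, 0.0161]
ee_rot: [-0.0, -0.039, 0.999, 0.0]
contact_force: [0.3, -0.4, -1.8]
width: 0.0428
gripper_force: 82.3
```

{"name": "play_rows", "arguments": {"motion": [[0,0,0.05,0,38],[0,0,0.1,0,38],[0,0,0.13,0,38],[0,0,0.15,0,38]]}}

```text
clock: 8.78
position: [0.6438, -0.2099, 0.011]
ee_rot: [0.0, -0.039, 0.999, -0.0]
contact_force: [-0.9, -0.9, -2.7]
width: 0.042
gripper_force: 82.3
```

{"name": "play_rows", "arguments": {"motion": [[0,0,0.03,0,38],[0,0,0.05,0,38],[0,0,0.05,0,38]]}}

```text
clock: 9.15
position: [0.6439, -0.2099, 0.0105]
ee_rot: [0.0, -0.039, 0.999, -0.0]
contact_force: [-1.9, 0.7, 5.3]
width: 0.0422
gripper_force: 86.0
```

{"name": "play_rows", "arguments": {"motion": [[0,0,0,0,50],[0,0,0,0,56],[0,0,0,0,60],[0,0,-0.5,0,62],[0,0,-1.5,0,62]]}}

```text
clock: 9.78
position: [0.6422, -0.2092, 0.0673]
ee_rot: [-0.002, -0.039, 0.999, 0.001]
contact_force: [-0.1, -0.7, -0.6]
width: 0.0619
gripper_force: 0.0
```

{"name": "play_rows", "arguments": {"motion": [[0,0,-1.2,0,62],[0,0,-2.4,0,62],[0.5,0,-2.8,0,62],[1.0,0,-2.8,0,62],[1.0,0,-2.8,0,62]]}}

```text
clock: 10.4
position: [0.6014, -0.2127, 0.1801]
ee_rot: [-0.001, -0.039, 0.999, 0.001]
contact_force: [0.2, 0.1, -0.2]
width: 0.0621
gripper_force: 0.0
```

```bash
python3 look.py w6
```

```text
now [ 602.5 -212.8  180. ] 184.5 w 62.1 F [ 0.9 -0.2 -0.1]
c 511 58 4709 z 0.0401 [462.2 -78.4] [115.6  23.3] -33.4
c 315 264 4245 z 0.0204 [ 642.2 -208.7] [99.1 43.9] 3.9
b 290 50 518 z 0.012 [ 462.5 -242.3] [61.1 29.8] -47.6
b 315 247 6769 z 0.012 [ 640.2 -209.7] [153.6  98.7] 3.9
```

View pics/w6.png

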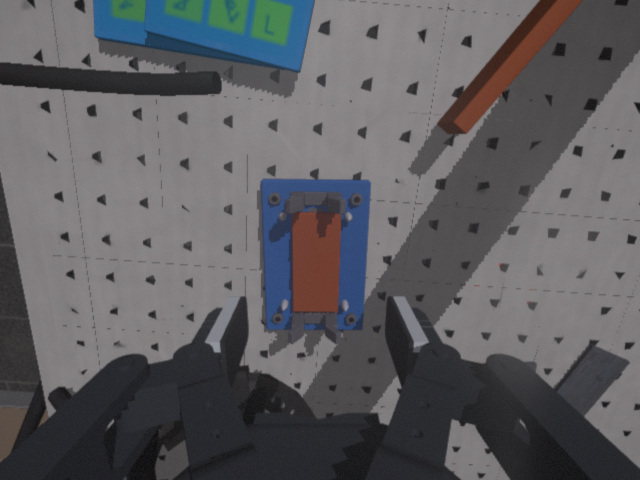

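The strip lies flat in the long jig at (316,262), between forks and dowels. Next is the long rib.

Run:
```python
import plan
plan.go([(456,-70,180,146.7)],None)
```

```text
now [ 602.5 -212.8  180. ] 184.5 w 62.1 F [ 0.9 -0.2 -0.1]
-> (456, -70, 180, 146.7) shift [ 3.37  3.84 -0.  ] turn 3.78 rows>= 3.5
```

{"name": "play_rows", "arguments": {"motion": [[0.8,0.9,0,0.9,50],[1.7,1.9,0,1.9,50],[2.6,2.9,0,2.8,50],[3.2,3.6,0,3.5,50],[3.37,3.84,0,3.78,50]]}}

```text
clock: 11.08
position: [0.4554, -0.0686, 0.1801]
ee_rot: [-0.001, 0.287, 0.958, 0.0]
contact_force: [0.7, -0.9, 0.8]
width: 0.0503
gripper_force: 0.0
```

{"name": "play_rows", "arguments": {"motion": [[0,0,0,0,50],[0,0,0,0,50]]}}

```text
clock: 11.32
position: [0.4582, -0.0709, 0.1806]
ee_rot: [0.0, 0.286, 0.958, -0.0]
contact_force: [0.3, 0.4, 0.7]
width: 0.05
gripper_force: 0.0
```

```bash
python3 look.py w7
python3 - <<'E'
from h import *
d=dict(np.load("w7.npz")); cop,_=masks(d["img"]); C=cloud(d)
for b in blobs(cop,400):
    k=b&(C[:,:,2]>.034); 
    if k.sum()>300:
        v,u=np.nonzero(k); print("ribtop",*rect(ray(d,np.c_[u,v],.04)))
E
```

```text
now [458.2 -71.  180.6] 146.7 w 49.9 F [ 0.3 -0.4  0.3]
c 496 89 4699 z 0.0086 [449.6 118.3] [69.7 45.1] 14.2
c 315 217 2456 z 0.0403 [455.4 -68.7] [133.1  14.3] -33.6
c 290 403 1077 z 0.0201 [ 619.4 -208.5] [59.1 45.5] 3.5
b 629 204 2046 z 0.012 [617.7 179.9] [125.2  24.8] -9.9
b 305 380 2299 z 0.012 [ 615.1 -195.7] [111.9  74.3] 3.8
ribtop [455.5 -68.8] [133.3  14.3] -33.6
```

{"name": "play_rows", "arguments": {"motion": [[0.05,0,1.2,0.03,50],[0.05,0,2.4,0.03,50],[0.05,0,3.4,0.03,50],[0.05,0,4.0,0.03,50],[0.05,0,4.28,0.03,50]]}}

```text
clock: 12.0
position: [0.4555, -0.0697, 0.0081]
ee_rot: [-0.001, 0.289, 0.957, 0.0]
contact_force: [0.6, 0.1, 0.2]
width: 0.0496
gripper_force: 0.0
```

{"name": "play_rows", "arguments": {"motion": [[0,0,0,0,50],[0,0,0,0,30],[0,0,0,0,8],[0,0,0,0,8],[0,0,0,0,8]], "newtons": 100}}

```text
clock: 12.62
position: [0.4565, -0.0698, 0.0109]
ee_rot: [0.001, 0.289, 0.957, -0.0]
contact_force: [-1.2, -0.6, 7.0]
width: 0.0133
gripper_force: 98.0
```

{"name": "play_rows", "arguments": {"motion": [[0,0,0,0,8],[0,0,0,0,8]]}}

```text
clock: 12.88
position: [0.4565, -0.0697, 0.0109]
ee_rot: [0.001, 0.289, 0.957, -0.0]
contact_force: [-0.3, -1.4, 4.9]
width: 0.0133
gripper_force: 98.0
```

{"name": "play_rows", "arguments": {"motion": [[0,0,-0.3,0,8],[0,0,-1.0,0,8],[0,0,-2.0,0,8],[0,0,-2.9,0,8],[0,0,-3.2,0,8]]}}

```text
clock: 13.5
position: [0.4565, -0.0695, 0.1398]
ee_rot: [0.002, 0.289, 0.957, 0.0]
contact_force: [0.4, -0.7, -5.5]
width: 0.0136
gripper_force: 98.0
```

```bash
cat > held.py <<'E'
from h import *
from rig import manip
import plan,sys
def held(nm):
    d=manip.get_image("wrist"); plan.go([]); cv2.imwrite(f"pics/{nm}.png",d["img"][:,:,::-1]); np.savez(nm+".npz",**d)
    cop,_=masks(d["img"]); C=cloud(d); b=max(blobs(cop,400),key=lambda b:b.sum())
    Z=C[b][:,2]; zt=np.percentile(Z,85); v,u=np.nonzero(b&(C[:,:,2]>zt-.005))
    r=rect(ray(d,np.c_[u,v],zt)); print("held top z",round(zt,4),*r)
    return d,r
if __name__=="__main__": held(sys.argv[1]); plan.go([(641.5,-209.5,120,183.8)])
E
python3 held.py w8
```

```text
now [456.5 -69.5 140. ] 146.4 w 13.5 F [ 0.5 -0.  -4.1]
held top z 0.1698 [442.5 -59. ] [103.5  14.5] -33.4
now [456.5 -69.5 140. ] 146.4 w 13.5 F [ 0.5 -0.  -4.1]
-> (641.5, -209.5, 120, 183.8) shift [-5.79 -0.36  0.5 ] turn -3.74 rows>= 3.7
```

{"name": "play_rows", "arguments": {"motion": [[-0.7,-0.05,0,-0.5,8],[-2.0,-0.12,0,-1.4,8],[-3.3,-0.2,0,-2.3,8],[-4.6,-0.28,0.2,-3.2,8],[-5.5,-0.35,0.4,-3.7,8]]}}

```text
clock: 14.18
position: [0.6319, -0.2039, 0.1187]
ee_rot: [-0.001, -0.031, 1.0, 0.001]
contact_force: [-1.0, 0.5, -4.7]
width: 0.0136
gripper_force: 97.8
```

Run:
```python
import plan
plan.go([(642.3,-209.5,100,183.8)])
```

```text
now [ 631.9 -203.9  118.7] 183.6 w 13.6 F [-1.   0.5 -4.7]
-> (642.3, -209.5, 100, 183.8) shift [-0.25 -0.16  0.47] turn -0.02 rows>= 0.4
```

{"name": "play_rows", "arguments": {"motion": [[-0.1,-0.06,0.2,-0.02,8],[-0.2,-0.12,0.45,-0.02,8],[-0.2,-0.12,0.5,-0.02,8],[-0.2,-0.12,0.5,-0.02,8],[-0.2,-0.12,0.5,-0.02,8]]}}

```text
clock: 14.8
position: [0.6394, -0.2067, 0.1025]
ee_rot: [0.0, -0.032, 0.999, -0.0]
contact_force: [1.1, -1.0, -5.0]
width: 0.0133
gripper_force: 98.0
```

```bash
python3 held.py w9; python3 look.py w9|tail -4
```

```text
now [ 639.5 -206.8  102.6] 183.6 w 13.7 F [-0.1  1.  -5.9]
held top z 0.1324 [ 623.2 -208.3] [102.6  21.3] 4.0
now [ 639.5 -206.8  102.6] 183.6 w 13.7 F [-0.1  1.  -5.9]
-> (641.5, -209.5, 120, 183.8) shift [-0.05 -0.07 -0.44] turn -0.02 rows>= 0.3
now [ 639.6 -206.9  102.5] 183.6 w 13.6 F [ 0.3 -0.2 -4.6]
c 313 273 12363 z 0.1318 [ 622.7 -208.5] [105.4  22.2] 3.8
b 316 215 10554 z 0.012 [ 640.2 -209.9] [151.1  98.5] 4.1
```

View pics/w9.png

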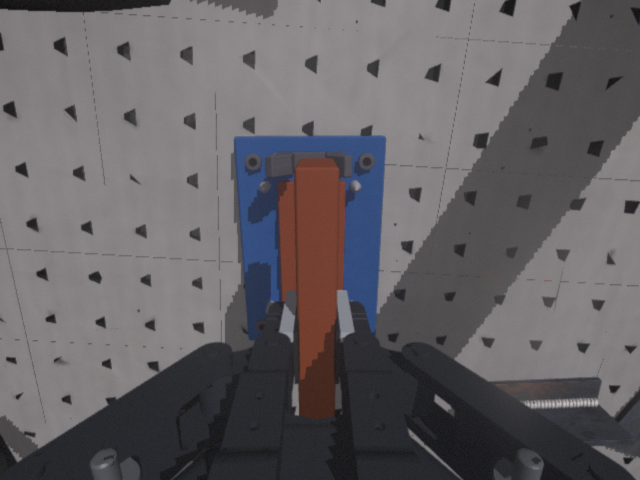

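The held rib at (318,240) lines up over the jig, with the near fork at (310,165). I'll measure its centre line by edge columns.

```bash
cat > ribline.py <<'E'
from h import *
import sys
def run(nm,zt,tcp,yaw,L):
    d=dict(np.load(nm+".npz")); g=cv2.cvtColor(d["img"],cv2.COLOR_RGB2GRAY).astype(float); C=cloud(d)
    cop,_=masks(d["img"]); m=(cop>0)&(abs(C[:,:,2]-zt)<.006); pts=[]
    rows=np.nonzero(m.sum(1)>15)[0]
    for r in rows[(rows<285)]:
        c=np.nonzero(m[r])[0]; pts.append(((c[0]+c[-1])/2,r,c[-1]-c[0]))
    pts=np.array(pts); print("rows",rows[0],rows[-1],"widths",np.percentile(pts[:,2],[10,50,90]))
    P=ray(d,pts[:,:2],zt)*1000
    a=np.radians(yaw); tx=np.array([np.cos(a),np.sin(a)]); ty=np.array([np.sin(a),-np.cos(a)])
    D=P[:,:2]-tcp; x,y=D@tx,D@ty; k=np.polyfit(x,y,1)
    print("near end at",round(x.max(),1),"(want",L/2,") lateral mid",round(np.median(y),2),"slope deg",round(np.degrees(k[0]),2),"lateral at 0",round(k[1],2))
run(sys.argv[1],*[float(v) for v in sys.argv[2:3]],np.array([float(sys.argv[3]),float(sys.argv[4])]),float(sys.argv[5]),float(sys.argv[6]))
E
python3 ribline.py w9 .1322 639.5 -206.8 183.6 134; python3 ribline.py w8 .1698 456.5 -69.5 146.4 134
```

```text
rows 165 416 widths [41. 43. 43.]
near end at 67.5 (want 67.0 ) lateral mid 1.03 slope deg -0.09 lateral at 0 1.09
rows 165 416 widths [39. 41. 43.]
near end at 68.3 (want 67.0 ) lateral mid 0.98 slope deg 0.02 lateral at 0 0.91
```

{"name": "play_rows", "arguments": {"motion": [[-0.03,-0.1,0.2,-0.04,8],[-0.03,-0.1,0.6,-0.04,8],[-0.03,-0.1,1.0,-0.04,8],[-0.03,-0.1,1.25,-0.04,8],[-0.03,-0.1,1.35,-0.04,8]]}}

```text
clock: 15.52
position: [0.6403, -0.2107, 0.0462]
ee_rot: [-0.001, -0.035, 0.999, 0.001]
contact_force: [-0.0, -0.4, -4.4]
width: 0.0135
gripper_force: 98.0
```

{"name": "play_rows", "arguments": {"motion": [[0,0,0,0,8],[0,0,0.1,0,8],[0,0,0.2,0,8],[0,0,0.3,0,8],[0,0,0.35,0,8]]}}

```text
clock: 16.15
position: [0.6407, -0.2109, 0.0333]
ee_rot: [-0.0, -0.035, 0.999, 0.0]
contact_force: [-1.4, 0.3, -5.3]
width: 0.0134
gripper_force: 98.0
```

{"name": "play_rows", "arguments": {"motion": [[0,0,0.03,0,8],[0,0,0.05,0,8],[0,0,0.07,0,8],[0,0,0.07,0,8]]}}

```text
clock: 16.65
position: [0.6411, -0.211, 0.0311]
ee_rot: [0.0, -0.035, 0.999, -0.0]
contact_force: [-0.2, 0.4, -4.1]
width: 0.0133
gripper_force: 98.3
```

{"name": "play_rows", "arguments": {"motion": [[0,0,0.02,0,8],[0,0,0.04,0,8],[0,0,0.04,0,8]]}}

```text
clock: 17.02
position: [0.641, -0.211, 0.0309]
ee_rot: [0.0, -0.035, 0.999, -0.0]
contact_force: [-2.8, -0.0, 5.3]
width: 0.0132
gripper_force: 99.6
```

Contact with the strip. Release and retreat.

{"name": "play_rows", "arguments": {"motion": [[0,0,0,0,16],[0,0,0,0,24],[0,0,0,0,40],[0,0,-0.4,0,40],[0,0,-1.4,0,40]]}}

```text
clock: 17.65
position: [0.6397, -0.2104, 0.0845]
ee_rot: [-0.002, -0.035, 0.999, 0.001]
contact_force: [0.5, -0.3, 0.5]
width: 0.0404
gripper_force: 0.0
```

{"name": "play_rows", "arguments": {"motion": [[0,0,-1.2,0,45],[0,0,-2.3,0,50],[0.6,0,-2.6,0,60],[1.2,0,-2.6,0,60],[1.2,0,-2.6,0,60]]}}

```text
clock: 18.27
position: [0.5921, -0.2144, 0.191]
ee_rot: [0.001, -0.035, 0.999, -0.0]
contact_force: [0.7, -0.8, -0.3]
width: 0.0598
gripper_force: 0.0
```

```bash
python3 look.py w10
python3 - <<'E'
from h import *
d=dict(np.load("w10.npz")); cv2.imwrite("pics/w10c.png",cv2.resize(d["img"][150:360,200:440,::-1],None,fx=2.5,fy=2.5))
import plan; plan.go([(449.3,117,180,193.8)])
E
```

```text
now [ 593.2 -214.5  190.6] 184.0 w 60.0 F [0.3 0.2 0.2]
c 320 272 4018 z 0.0597 [ 637.2 -208.8] [139.7  36.8] 3.4
b 319 249 5695 z 0.012 [ 640.2 -210. ] [153.3  98.3] 3.9
now [ 593.2 -214.5  190.6] 184.0 w 60.0 F [0.3 0.2 0.2]
-> (449.3, 117, 180, 193.8) shift [3.01 8.52 0.27] turn -0.98 rows>= 5.8
```

View pics/w10c.png

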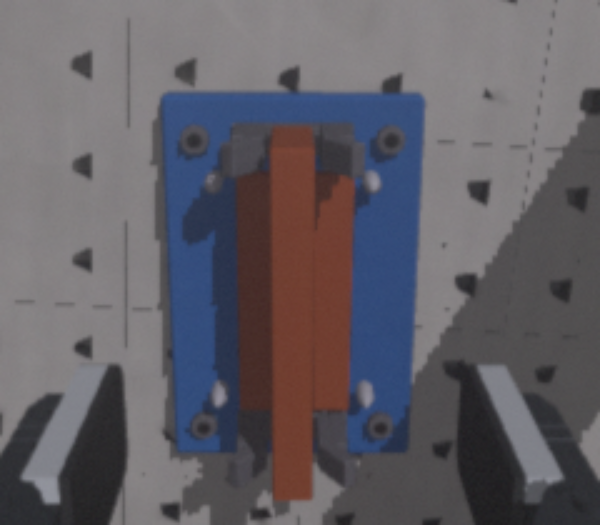

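The long rib stands upright in both forks: crop x 292, from 125 to 500. I'll check end flushness numerically.

```bash
cat > flush.py <<'E'
from h import *
import sys
nm,jx,jy,ja=sys.argv[1],*map(float,sys.argv[2:])
d=dict(np.load(nm+".npz")); C=cloud(d)*1000; a=np.radians(ja); ax=np.array([np.cos(a),np.sin(a)]); n=np.array([-np.sin(a),np.cos(a)])
D=C[:,:,:2]-[jx,jy]; s,t=D@ax,D@n; near=(abs(s)<85)&(abs(t)<35)
for l,lo,hi in(("rib",56,66),("fork",44,53)):
    k=near&(C[:,:,2]>lo)&(C[:,:,2]<hi)
    if k.any():
        v,u=np.nonzero(k); P=ray(d,np.c_[u,v],(.06 if l=="rib" else .05))[:,:2]*1000-[jx,jy]
        print(l,k.sum(),"along",np.round(np.percentile(P@ax,[0,1,50,99,100]),1),"across",np.round(np.percentile(P@n,[1,50,99]),1),"z",np.percentile(C[k][:,2],[5,50,95]).round(1), *rect(ray(d,np.c_[u,v],.06)))
E
python3 flush.py w10 640.2 -210 3.9
```

```text
rib 2435 along [-67.  -66.2  -8.   65.6  66.7] across [-7.2  0.5  7.5] z [59.2 60.4 61.4] [ 640.  -209.9] [133.8  14.9] 4.4
fork 695 along [-67.4 -67.4 -56.2  67.   68.1] across [-24.   -2.   24.3] z [44.6 49.5 52.2] [ 636.1 -210.1] [130.7  47. ] 3.9
```

The rib's ends are flush within 1 mm. Next is the short strip.

{"name": "play_rows", "arguments": {"motion": [[0.4,1.2,0,0,60],[0.85,2.4,0,0,60],[1.3,3.7,0.1,-0.2,60],[1.75,5.0,0.2,-0.5,60],[2.2,6.3,0.27,-0.7,60]]}}

```text
clock: 18.95
position: [0.4881, 0.0327, 0.1787]
ee_rot: [0.001, -0.096, 0.995, 0.0]
contact_force: [0.3, -0.2, 0.5]
width: 0.0599
gripper_force: 0.0
```

Run:
```python
import plan; plan.go([(449.4,117.3,100,193.8)])
```

```text
now [488.1  32.7 178.7] 191.1 w 59.9 F [ 0.3 -0.2  0.5]
-> (449.4, 117.3, 100, 193.8) shift [0.54 2.26 1.97] turn -0.27 rows>= 2.0
```

{"name": "play_rows", "arguments": {"motion": [[0.2,1.0,0.2,-0.1,60],[0.5,2.0,0.8,-0.27,60],[0.57,2.26,1.6,-0.27,60],[0.57,2.26,2.0,-0.27,60],[0.57,2.26,2.0,-0.27,60]]}}

```text
clock: 19.58
position: [0.4479, 0.1158, 0.0977]
ee_rot: [-0.001, -0.12, 0.993, 0.0]
contact_force: [1.3, 0.3, -1.1]
width: 0.0598
gripper_force: 0.0
```

```bash
python3 look.py w11
python3 - <<'E'
import plan; plan.go([(449.4,117.3,-5,193.9)])
E
```

```text
now [448.8 115.7  98.5] 193.7 w 60.2 F [ 0.3 -0.6  0.2]
c 580 256 3322 z 0.0406 [408.3 276. ] [109.1  26.9] 22.8
c 318 246 5681 z 0.0084 [449.2 119.3] [69.5 44.1] 14.1
b 373 400 845 z 0.012 [567.2 194.7] [33.3 29.9] 84.8
now [448.8 115.7  98.5] 193.7 w 60.2 F [ 0.3 -0.6  0.2]
-> (449.4, 117.3, -5, 193.9) shift [-0.03  0.04  2.59] turn -0.02 rows>= 1.7
```

{"name": "play_rows", "arguments": {"motion": [[-0.02,0.06,0.8,-0.03,60],[-0.02,0.06,1.6,-0.03,60],[-0.02,0.06,2.2,-0.03,60],[-0.02,0.06,2.5,-0.03,57],[-0.02,0.06,2.62,-0.03,55]]}}

```text
clock: 20.25
position: [0.4489, 0.1177, -0.0043]
ee_rot: [0.0, -0.122, 0.993, -0.0]
contact_force: [-10.4, -2.7, 55.2]
width: 0.0554
gripper_force: 27.6
```

{"name": "play_rows", "arguments": {"motion": [[0,0,0,0,55],[0,0,0,0,46],[0,0,0,0,40],[0,0,0,0,38],[0,0,0,0,38]], "newtons": 80}}

```text
clock: 20.88
position: [0.4505, 0.118, -0.0018]
ee_rot: [0.003, -0.122, 0.993, -0.0]
contact_force: [-6.9, -0.9, 32.8]
width: 0.0426
gripper_force: 91.5
```

{"name": "play_rows", "arguments": {"motion": [[0,0,-0.1,0,38],[0,0,-0.5,0,38],[0,0,-1.2,0,38],[0,0,-2.2,0,38],[0,0,-3.0,0,38]]}}

```text
clock: 21.5
position: [0.4488, 0.1178, 0.1155]
ee_rot: [0.001, -0.122, 0.993, 0.0]
contact_force: [-0.5, 0.1, -2.6]
width: 0.0424
gripper_force: 81.7
```

```bash
python3 held.py w12
python3 - <<'E'
import plan; plan.go([(600,110,140,169.2)])
E
```

```text
now [451.4 118.1 119.1] 194.0 w 42.6 F [0.9 0.  0.6]
held top z 0.1263 [446.6 118.3] [69.6 43.8] 14.0
now [451.4 118.1 119.1] 194.0 w 42.6 F [0.9 0.  0.6]
-> (641.5, -209.5, 120, 183.8) shift [-2.63 -9.1  -0.02] turn 1.02 rows>= 6.1
now [451.4 118.1 119.1] 194.0 w 42.6 F [0.9 0.  0.6]
-> (600, 110, 140, 169.2) shift [-3.56 -1.1  -0.52] turn 2.48 rows>= 2.4
```

{"name": "play_rows", "arguments": {"motion": [[-0.6,-0.1,-0.3,0.4,38],[-1.5,-0.4,-0.52,1.1,38],[-2.5,-0.8,-0.52,1.8,38],[-3.3,-1.0,-0.52,2.4,38],[-3.56,-1.1,-0.52,2.48,38]]}}

```text
clock: 22.18
position: [0.5987, 0.1093, 0.1336]
ee_rot: [0.0, 0.094, 0.996, 0.0]
contact_force: [0.1, -0.4, -2.7]
width: 0.0425
gripper_force: 81.7
```

{"name": "play_rows", "arguments": {"motion": [[0,0,0,0,38],[0,0,0,0,38],[0,0,0,0,38],[0,0,0,0,38]]}}

```text
clock: 22.68
position: [0.5963, 0.1097, 0.1348]
ee_rot: [0.0, 0.094, 0.996, 0.0]
contact_force: [-0.9, -1.1, -2.7]
width: 0.0421
gripper_force: 81.7
```

```bash
python3 look.py w13
```

```text
now [596.5 109.7 134.8] 169.2 w 42.4 F [ 0.3 -0.1 -2.2]
c 316 308 14491 z 0.1449 [594.6 111. ] [70.8 44.3] -10.8
c 6 376 641 z 0.0195 [ 676.7 -186. ] [63.9 17.4] -26.4
b 448 234 10875 z 0.012 [626.1 218.3] [122.9  97.7] -10.9
b 27 348 3917 z 0.012 [ 648.9 -162.4] [142.   49.9] -8.3
```

View pics/w13.png

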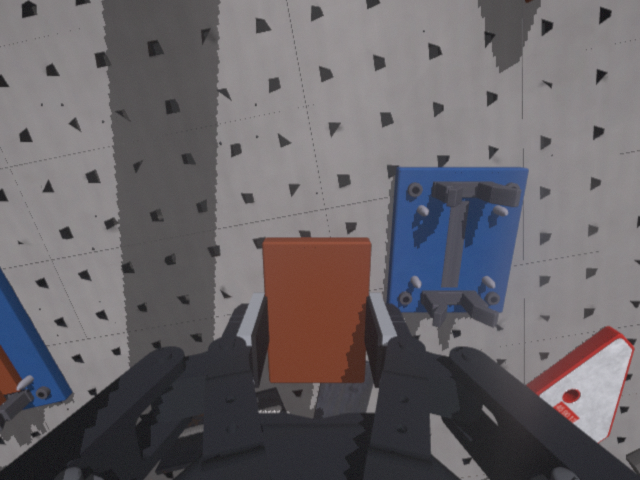

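The picture shows the held short strip at (317,308) and the short jig at (455,240), clear.

Run:
```python
import plan; plan.go([(628,217,60,169.2)])
```

```text
now [596.5 109.7 134.8] 169.2 w 42.4 F [ 0.3 -0.1 -2.2]
-> (628, 217, 60, 169.2) shift [-0.27  2.78  1.87] turn 0.0 rows>= 2.2
```

{"name": "play_rows", "arguments": {"motion": [[-0.1,1.0,0,0,38],[-0.2,2.1,0.1,0,38],[-0.27,2.7,0.8,0,38],[-0.27,2.78,1.5,0,38],[-0.27,2.78,1.87,0,38]]}}

```text
clock: 23.35
position: [0.6272, 0.2171, 0.058]
ee_rot: [-0.001, 0.093, 0.996, -0.0]
contact_force: [-0.3, -0.8, -3.1]
width: 0.0423
gripper_force: 81.8
```

{"name": "play_rows", "arguments": {"motion": [[0,0,0,0,38],[0,0,0,0,38],[0,0,0,0,38],[0,0,0,0,38]]}}

```text
clock: 23.85
position: [0.6289, 0.2167, 0.0607]
ee_rot: [0.001, 0.094, 0.996, 0.0]
contact_force: [0.4, 0.4, -3.1]
width: 0.0423
gripper_force: 81.8
```

```bash
python3 look.py w14
```

```text
now [628.8 216.7  60.5] 169.2 w 42.5 F [ 0.1 -0.7 -3. ]
c 316 308 14444 z 0.0708 [627.2 218. ] [70.9 43.9] -10.9
b 319 215 11383 z 0.012 [609.9 222.3] [98.4 89.1] 79.0
```

{"name": "play_rows", "arguments": {"motion": [[0,0.02,0.3,0,38],[0,0.02,0.6,0,38],[0,0.02,0.85,0,38],[0,0.02,1.0,0,38],[0,0.02,1.1,0,38]]}}

```text
clock: 24.52
position: [0.6284, 0.2176, 0.015]
ee_rot: [-0.0, 0.094, 0.996, -0.0]
contact_force: [-0.1, 0.2, -1.9]
width: 0.0424
gripper_force: 81.9
```

{"name": "play_rows", "arguments": {"motion": [[0,0,0.04,0,38],[0,0,0.08,0,38],[0,0,0.1,0,38],[0,0,0.12,0,38]]}}

```text
clock: 25.02
position: [0.6287, 0.2176, 0.0111]
ee_rot: [0.0, 0.094, 0.996, 0.0]
contact_force: [0.1, -0.2, -3.3]
width: 0.0426
gripper_force: 81.9
```

{"name": "play_rows", "arguments": {"motion": [[0,0,0.03,0,38],[0,0,0.05,0,38],[0,0,0.05,0,38]]}}

```text
clock: 25.4
position: [0.6287, 0.2176, 0.0105]
ee_rot: [0.0, 0.094, 0.996, 0.0]
contact_force: [-2.5, 0.1, 5.1]
width: 0.0423
gripper_force: 86.2
```

Contact; release and rise.

{"name": "play_rows", "arguments": {"motion": [[0,0,0,0,50],[0,0,0,0,56],[0,0,0,0,60],[0,0,-0.5,0,60],[0,0,-1.5,0,60]]}}

```text
clock: 26.02
position: [0.627, 0.2172, 0.0674]
ee_rot: [-0.002, 0.094, 0.996, -0.001]
contact_force: [1.6, 0.5, 0.4]
width: 0.0601
gripper_force: 0.0
```

{"name": "play_rows", "arguments": {"motion": [[0,0,-1.2,0,60],[0,0,-2.4,0,60],[0.5,0,-2.8,0,60],[1.0,0,-2.8,0,60],[1.0,0,-2.8,0,60]]}}

```text
clock: 26.65
position: [0.5866, 0.2253, 0.1801]
ee_rot: [-0.001, 0.093, 0.996, -0.0]
contact_force: [0.4, -0.3, 0.1]
width: 0.0599
gripper_force: 0.0
```

```bash
python3 look.py w15
python3 - <<'E'
import plan; plan.go([(410.5,274.5,180,195.1)])
E
```

```text
now [587.9 225.1 180. ] 169.3 w 59.9 F [-0.3 -0.4 -0.4]
c 359 25 1141 z 0.0404 [442.8 285.1] [39.5 15.5] 17.4
c 316 267 2738 z 0.0204 [627.7 219. ] [70.9 43.4] -10.8
b 317 250 5493 z 0.012 [626.  219.5] [123.5  98.6] -10.7
now [587.9 225.1 180. ] 169.3 w 59.9 F [-0.3 -0.4 -0.4]
-> (410.5, 274.5, 180, 195.1) shift [4.59 0.39 0.  ] turn -2.58 rows>= 3.0
```

View pics/w15.png

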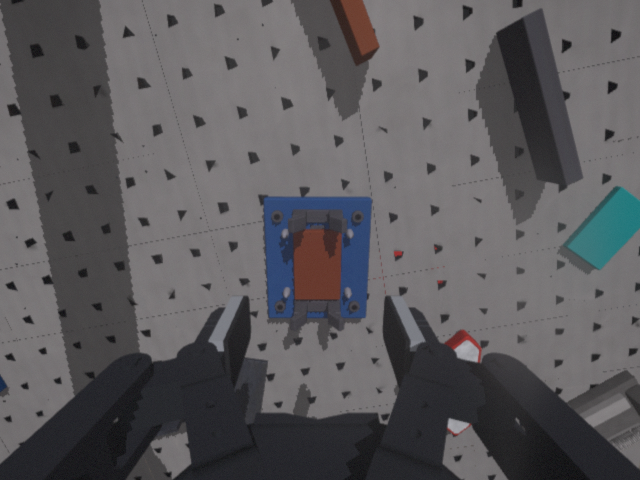

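The short strip lies in the short jig at (317,265), and its pose agrees with the jig's. Last is the short rib.

{"name": "play_rows", "arguments": {"motion": [[0.8,0.07,0,-0.3,50],[2.0,0.17,0,-1.0,50],[3.2,0.27,0,-1.8,50],[4.2,0.36,0,-2.4,50],[4.59,0.39,0,-2.58,50]]}}

```text
clock: 27.32
position: [0.4101, 0.2749, 0.1802]
ee_rot: [-0.001, -0.132, 0.991, -0.0]
contact_force: [1.3, -0.3, -0.5]
width: 0.05
gripper_force: 0.0
```

{"name": "play_rows", "arguments": {"motion": [[0,0,0,0,50],[0,0,0,0,50],[0,0,0,0,50]]}}

```text
clock: 27.7
position: [0.4133, 0.2745, 0.1807]
ee_rot: [0.0, -0.13, 0.992, -0.0]
contact_force: [0.5, -0.4, -0.3]
width: 0.05
gripper_force: 0.0
```

```bash
python3 look.py w16
python3 - <<'E'
from h import *
d=dict(np.load("w16.npz")); cop,_=masks(d["img"]); C=cloud(d)
for b in blobs(cop,400):
    k=b&(C[:,:,2]>.034)
    if k.sum()>300:
        v,u=np.nonzero(k); r=rect(ray(d,np.c_[u,v],.04)); print("ribtop",*r)
        if abs(r[0][1]-275)<15:
            import plan; plan.go([(r[0][0]+.7,r[0][1]-.8,9,180+r[2])])
E
```

```text
now [413.  274.5 180.7] 194.9 w 50.1 F [ 0.4 -0.5 -0.4]
c 318 220 1894 z 0.0404 [410.1 277.4] [105.4  14.1] 14.6
b 385 100 797 z 0.012 [281.2 324.2] [73.8 69.9] -83.9
b 196 338 424 z 0.012 [574.8 188.3] [45.3 19.3] -13.8
b 261 376 923 z 0.012 [608.5 259.5] [84.1 26.6] -9.6
b 599 402 3953 z 0.012 [546.8 658.3] [201.2  63.8] 64.7
ribtop [410.9 277.6] [104.   14.1] 14.6
now [413.  274.5 180.7] 194.9 w 50.1 F [ 0.4 -0.5 -0.4]
-> (np.float64(411.59999999999997), np.float64(276.8), 9, 194.6) shift [0.02 0.06 4.29] turn 0.03 rows>= 2.8
```

{"name": "play_rows", "arguments": {"motion": [[0.02,0.06,1.2,0.03,50],[0.02,0.06,2.4,0.03,50],[0.02,0.06,3.4,0.03,50],[0.02,0.06,4.0,0.03,50],[0.02,0.06,4.28,0.03,50]]}}

```text
clock: 28.38
position: [0.4104, 0.2763, 0.0082]
ee_rot: [-0.001, -0.128, 0.992, -0.0]
contact_force: [0.1, 0.2, 0.2]
width: 0.0497
gripper_force: 0.0
```

{"name": "play_rows", "arguments": {"motion": [[0,0,0,0,50],[0,0,0,0,30],[0,0,0,0,8],[0,0,0,0,8],[0,0,0,0,8]], "newtons": 100}}

```text
clock: 29.0
position: [0.4113, 0.2772, 0.011]
ee_rot: [0.001, -0.128, 0.992, 0.0]
contact_force: [-0.2, -1.6, 5.5]
width: 0.0135
gripper_force: 97.9
```

{"name": "play_rows", "arguments": {"motion": [[0,0,0,0,8],[0,0,-0.3,0,8],[0,0,-1.0,0,8],[0,0,-2.0,0,8],[0,0,-2.6,0,8]]}}

```text
clock: 29.62
position: [0.4106, 0.2771, 0.1157]
ee_rot: [0.001, -0.128, 0.992, 0.0]
contact_force: [0.9, 0.6, -4.7]
width: 0.0135
gripper_force: 97.6
```

Run:
```python
import plan; plan.go([(600,222,120,169.2)])
```

```text
now [410.6 277.1 115.7] 194.7 w 13.5 F [ 0.9  0.6 -4.7]
-> (600, 222, 120, 169.2) shift [-4.23 -2.54 -0.11] turn 2.55 rows>= 3.2
```

{"name": "play_rows", "arguments": {"motion": [[-0.6,-0.35,-0.1,0.3,8],[-1.6,-1.0,-0.1,0.9,8],[-2.7,-1.6,-0.1,1.6,8],[-3.7,-2.2,-0.1,2.2,8],[-4.23,-2.54,-0.1,2.55,8]]}}

```text
clock: 30.25
position: [0.6019, 0.2206, 0.1175]
ee_rot: [0.0, 0.096, 0.995, -0.0]
contact_force: [-0.3, 0.3, -4.3]
width: 0.0135
gripper_force: 97.7
```

Run:
```python
import plan; plan.go([(627.5,217.5,103,169.2)])
```

```text
now [601.9 220.6 117.5] 169.0 w 13.5 F [-0.3  0.3 -4.3]
-> (627.5, 217.5, 103, 169.2) shift [-0.64  0.05  0.36] turn -0.02 rows>= 0.5
```

{"name": "play_rows", "arguments": {"motion": [[-0.3,0.03,0.1,-0.02,8],[-0.6,0.05,0.3,-0.02,8],[-0.64,0.05,0.36,-0.02,8],[-0.64,0.05,0.36,-0.02,8],[-0.64,0.05,0.36,-0.02,8]]}}

```text
clock: 30.88
position: [0.6247, 0.2191, 0.1035]
ee_rot: [-0.0, 0.092, 0.996, 0.0]
contact_force: [0.8, 0.5, -4.4]
width: 0.0133
gripper_force: 97.7
```

```bash
python3 look.py w17
python3 - <<'E'
from h import *
from subprocess import run
from rig import manip
s=manip.get_state(); p=s["position"]*1000; R=tool(s); y=np.degrees(np.arctan2(R[1,0],R[0,0]))%360
d=dict(np.load("w17.npz")); cop,_=masks(d["img"]); zt=np.percentile(cloud(d)[cop>0][:,2],80); print(zt)
run(["python3","ribline.py","w17",str(zt),str(p[0]),str(p[1]),str(y),"104"])
E
```

```text
now [624.9 219.1 103.7] 169.5 w 13.3 F [ 0.8  0.3 -4.7]
c 316 294 9925 z 0.1327 [613.5 221.8] [94.1 22.1] -10.7
b 316 228 9284 z 0.012 [626.3 219.3] [123.4  98.3] -10.8
rows 208 416 widths [40.  41.  42.4]
near end at 53.7 (want 52.0 ) lateral mid 1.12 slope deg 0.21 lateral at 0 1.06
0.1332900492846275
```

View pics/w17.png

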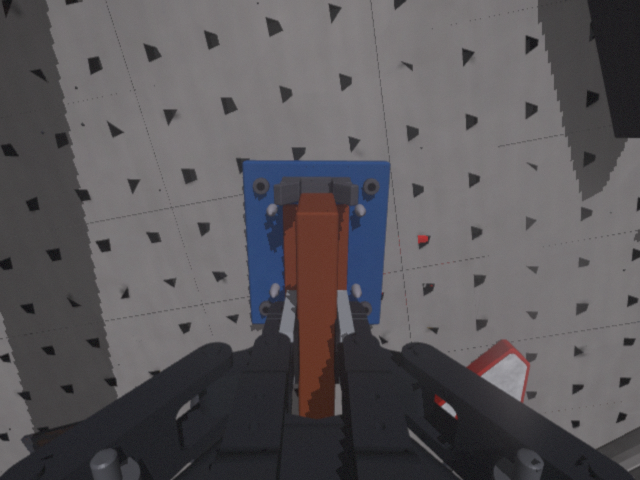

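The held short rib at (317,300) is centred over the jig, whose near fork is at (315,190). I'll apply about 2.8 mm along its length and lower it.

{"name": "play_rows", "arguments": {"motion": [[-0.07,-0.01,0.2,0.03,8],[-0.07,-0.01,0.6,0.03,8],[-0.07,-0.01,1.0,0.03,8],[-0.07,-0.01,1.25,0.03,8],[-0.07,-0.01,1.37,0.03,8]]}}

```text
clock: 31.55
position: [0.6275, 0.2177, 0.0471]
ee_rot: [-0.001, 0.095, 0.995, -0.0]
contact_force: [1.5, -0.0, -4.1]
width: 0.0135
gripper_force: 97.7
```

{"name": "play_rows", "arguments": {"motion": [[0,0,0,0,8],[0,0,0.1,0,8],[0,0,0.2,0,8],[0,0,0.3,0,8],[0,0,0.35,0,8]]}}

```text
clock: 32.17
position: [0.6279, 0.2178, 0.0342]
ee_rot: [-0.0, 0.095, 0.995, -0.0]
contact_force: [0.5, 0.6, -3.3]
width: 0.0134
gripper_force: 97.7
```

{"name": "play_rows", "arguments": {"motion": [[0,0,0.03,0,8],[0,0,0.05,0,8],[0,0,0.07,0,8],[0,0,0.07,0,8]]}}

```text
clock: 32.67
position: [0.6281, 0.2178, 0.0317]
ee_rot: [0.0, 0.095, 0.995, 0.0]
contact_force: [0.6, 0.3, -4.2]
width: 0.0135
gripper_force: 97.7
```

{"name": "play_rows", "arguments": {"motion": [[0,0,0.02,0,8],[0,0,0.04,0,8],[0,0,0.05,0,8],[0,0,0.05,0,8]]}}

```text
clock: 33.17
position: [0.6282, 0.2179, 0.0311]
ee_rot: [0.0, 0.095, 0.995, 0.0]
contact_force: [-2.5, -0.4, 5.0]
width: 0.0132
gripper_force: 98.9
```

Contact; release, retreat and check.

{"name": "play_rows", "arguments": {"motion": [[0,0,0,0,16],[0,0,0,0,24],[0,0,0,0,40],[0,0,-0.4,0,40],[0,0,-1.4,0,40]]}}

```text
clock: 33.8
position: [0.6268, 0.2175, 0.085]
ee_rot: [-0.002, 0.095, 0.995, -0.001]
contact_force: [1.0, -0.2, 0.7]
width: 0.04
gripper_force: 0.0
```

{"name": "play_rows", "arguments": {"motion": [[0,0,-1.2,0,45],[0,0,-2.3,0,50],[0.6,0,-2.6,0,60],[1.2,0,-2.6,0,60],[1.2,0,-2.6,0,60]]}}

```text
clock: 34.42
position: [0.5799, 0.2273, 0.1914]
ee_rot: [0.001, 0.094, 0.996, 0.0]
contact_force: [0.9, 0.2, -0.4]
width: 0.0601
gripper_force: 0.0
```

```bash
python3 look.py w18; python3 flush.py w18 626.2 219.4 -10.8
python3 - <<'E'
from h import *
from rig import manip
d=manip.get_image("top"); a=d["img"][150:270,230:540,::-1]; b=np.load("w18.npz")["img"][150:370,180:460,::-1]
a=cv2.resize(a,(775,300)); b=cv2.resize(b,(382,300)); cv2.imwrite("pics/fin.png",np.vstack([a,np.hstack([b,np.zeros((300,393,3),np.uint8)])]))
E
```

```text
now [581.1 227.1 191. ] 169.2 w 60.0 F [0.7 0.5 0.6]
c 319 274 2685 z 0.0599 [624.3 223.6] [111.4  30. ] -11.1
b 316 252 5067 z 0.012 [625.5 219.6] [123.2  98.2] -10.9
rib 1901 along [-50.7 -49.9  -3.1  51.9  52.9] across [-7.2  0.1  7.7] z [59.1 60.3 61.4] [627.3 219.5] [103.7  14.7] -11.2
fork 693 along [-52.5 -52.4 -41.8  51.8  52.9] across [-23.9   1.8  24.3] z [44.5 49.5 52.2] [622.1 220.4] [101.8  46.7] -10.7
```

View pics/fin.png

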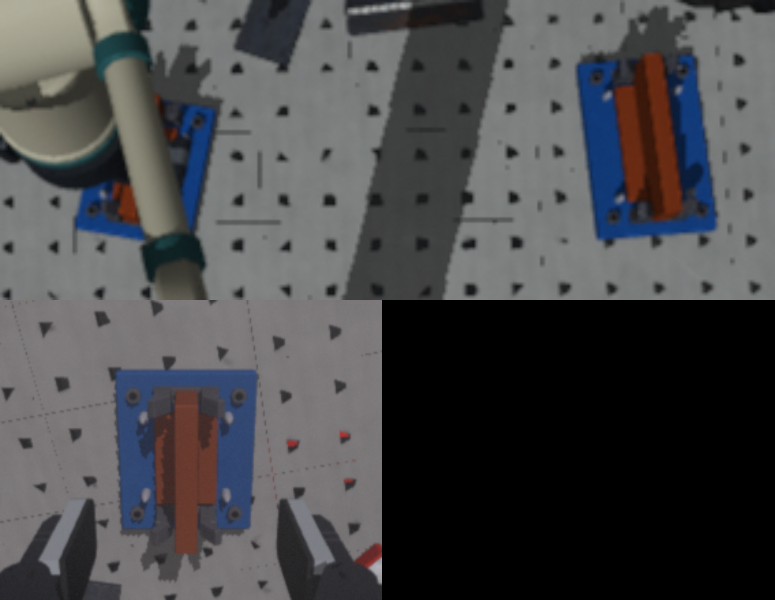

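Both ribs stand in their forks on the strips: long at (655,140), short at (187,470). The ends are flush to about 1–2 mm and the gripper is clear.

```bash
python3 -c "
from rig import manip
print(manip.sign_off())"
```

```text
the job is handed in; nothing more can be done
None
```

Both tee joints are set up and handed in at about 34 s of the 99 s limit: each strip lies flat in its own jig with its rib upright on it, ends flush with the forks to about 1–2 mm.

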